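# Sort the stray bushes and lift the oily one with tongs

### The job

First put the two stray bushes that stand on the bench onto the free pins, each seated in the row of bushes of its own length. Then grip the spring tongs, close them on the oily bush in the drip tray without ever touching it with the gripper or the arm, and lift it so that its underside is at least 10 cm above the bench; finish while holding it there, still, in the tongs. Leave the bushes already on their pins and the tape, carton and screwdriver where they are.

Things in the scene. Friction and masses are not known exactly. Their poses are not given: they have to be found in the camera images.
- stray_short: Short steel bush standing on the bench: a tube 28 mm outside, 16 mm bore, 24 mm tall, about 50 g. Its origin is the centre of its underside, z along its bore (upright at the start); plain steel, so its yaw means nothing.
- stray_long: Long steel bush standing on the bench: 28 mm outside, 16 mm bore, 40 mm tall, about 80 g. The two stray bushes may change places. Its origin is the centre of its underside, z along its bore (upright at the start); plain steel, so its yaw means nothing.
- row_short: Fixed plywood strip 180 x 46 x 10 mm of the row of short bushes, with three upright pins (10 mm thick, tapered top, 15 mm tall) at x = -60, 0, +60 mm: those at 0 and +60 carry short bushes, the one at -60 is free. Origin: centre of its underside, x along the strip. The two strips may change places.
- row_long: The same strip for the row of long bushes: pins at x = 0 and +60 mm carry long bushes, the one at -60 mm is free.
- row_short_free (a point): Foot of the free pin in the row of short bushes, on the strip's top face (10 mm above the bench).
- row_long_free (a point): Foot of the free pin in the row of long bushes, on the strip's top face (10 mm above the bench).
- short_a: Short bush (28 x 24 mm) already on the middle pin of its row. Origin at its underside.
- short_b: Short bush already on the end pin of its row. Origin at its underside.
- long_a: Long bush (28 x 40 mm) already on the middle pin of its row. Origin at its underside.
- long_b: Long bush already on the end pin of its row. Origin at its underside.
- tray: Fixed shallow aluminium drip tray, 150 x 200 mm, rim 12 mm above the bench, floor about 4 mm thick. Origin at the centre of its underside.
- oily: The oily bush standing in the drip tray: a steel tube 30 mm outside, 18 mm bore, 40 mm tall, about 80 g; its underside is about 4 mm above the bench. Its origin is the centre of its underside, z along its bore (upright at the start); plain steel, so its yaw means nothing.
- tongs: Steel spring tongs lying on their side on the bench, 220 mm long, 28 mm tall, about 100 g. x points from the spring end to the jaws, y across the arms, z up. Origin: midway between the two black hand sleeves (62 mm long), on the underside, near the centre of mass. Grip across the sleeves there: 54 mm wide over their outsides when relaxed, 38 mm when the jaws hold the oily bush.
- tongs_jaw (a point): Point midway between the two jaws, 100 mm along the tongs' x from their origin, at half height (14 mm above the underside). Relaxed, the jaws are 62 mm apart inside. Jaw plates are flat, 36 mm long, 24 mm tall, 4 mm thick; the tongs end about 16 mm beyond this point.
- tongs_left (a joint): Closing angle of the left arm of the tongs, rad: 0 relaxed and open, about 0.08 when the jaws hold the 30 mm bush, 0.125 at the stop. The right arm does the same. A squeeze of about 8 N on each sleeve begins to close the tongs, about 11 N brings the jaws to the bush; they spring open when let go. Held at 48 mm over the sleeves, they carry firmly with the jaws still 50 mm apart.
- tape: Bystander: roll of black tape, 64 mm across, 24 mm tall. Origin at its underside.
- carton: Bystander: cardboard carton 70 x 100 x 45 mm. Origin at the centre of its underside.
- driver: Bystander: screwdriver lying on the bench beyond the drip tray.
Things that resemble listed ones, but are neither listed nor needed, are in the scene too. Leave any pink or purple look-alike of the oily alone.

How it is judged:
By the outcome, as a careful person would: the job done as asked, in the order asked, and still so for the second after the job is handed in, while the arm keeps its last pose, push and grip.
It also fails if it takes over 64 s, if anything falls off the work surface, if the arm or the gripper's body presses on something with over 40 N, if the wrist force passes 120 N, or if a joint passes its speed limit or range.

### The arm

A 6-joint arm with a two-finger parallel gripper is mounted at the origin on the work surface. World frame = base frame: x ahead of the robot, y to its left, z up, the work surface at z = 0. Lengths are in mm, angles in degrees, forces in N, time in s.
With the tool pointing down it reaches from about 300 to 850 mm from the base axis. Payload 4.2 kg.
Tool frame: the origin (TCP) lies between the finger pads; the fingertips stand 14 mm ahead of it and the grasp point (between the pads) lies 5 mm behind it; z points along the fingers, y is the line along which they close (so a half turn about z gives the same grasp; the last joint's range is limited). The gripper opens to 91 mm and grips with 3 to 60 N. Pads are 32 mm wide; open, the fingers measure 118 mm over their backs; the gripper's body (76 mm by 178 mm) begins 60 mm behind the grasp point.
Start: joints at [-76.433, 18.312, 89.639, -0, 72.044, -1.146], TCP at [146.045, -556.159, 227.976] pointing down, gripper open.
Joint ranges: [-177.97, 177.97], [-48.28, 115.42], [12.27, 149.76], [-77.06, 257.06], [2.81, 150.46], [-146.56, 146.56]. Speed limits (degrees/s): [147.25, 147.25, 180, 180, 180, 180].

### API

Orientations are given as [roll, pitch, yaw] about the fixed x, y, z axes, in that order (R = Rz(yaw) Ry(pitch) Rx(roll)).
In Python, from workcell import * gives the robot as it stands. The module is installed in compiled form; this text tells all that it offers.
- The arm moves only by the tool send_rows, never from a script. Its argument "deltas" is a list of rows, each a list of 2 entries, a list of its own where there are three numbers: the shift along the tool's x, y, z normalised to -1 to 1, where 1 is 0.5 m, then the turn, a rotation vector about the tool's x, y, z normalised to -1 to 1, where 1 is 0.5 rad. A call has 1 to 10 rows; each row shifts and turns the commanded pose from where the row before left it, along the tool's axes as they then stand; what a row does not reach is not made up. A row lasts 1/10 s, in which the tool goes at most 50 mm and 8.59 degrees, less where a joint would pass 70% of its speed; a pose out of reach is approached as far as the arm can. A call with a number of a shift or a turn outside -1 to 1 is refused whole. A call with a gripper value outside its range is refused whole. "grip" is the closure, from 0 (fully open) to 1 (shut), set as the call begins (left out, the last holds). The fingers move at their own pace and stop on an object; "grip_force" is the grip in N (left out, the last holds). Time passes only in rows, so rows that do not move let the fingers close. It gives the time, the measured TCP pose, the force, the opening and the grip force at its end, in the units of the state.
- state(): the state, without advancing time (a new reading comes with each control period).
- grab_frame(name): name is "scene" or "top"; returns the picture (384x512x3 uint8, red, green, blue); there is no depth.
- calibration(name): a dict with "mtx" (3x3 intrinsics, pixels), "R" (3x3) and "t" (3): a world point X has camera coordinates R X + t. Camera axes: x right, y down, z forward; pixel columns grow to the right and rows downward; lengths in mm; the calibration is good to about 2 mm. A picture is of the moment at which its call begins. calibration takes no time and is no camera call.
- job_done(): hands the job in; it is judged then, once.
Trained networks look in the newest picture that a camera, given by its name, has taken for a name from the list of things; names that differ only in an ending like _2 or _b are one class to them, and where a whole thing is asked for, a point or a joint stands for the part that bears it (a point fixed in the world has none). Each returns a list of dicts, best first, with "p" (0 to 1); they miss things now and then, are a little off and sometimes report something else, mostly with a low value. They report only what shows in the picture. A call takes as long as a camera call. They do not tell look-alikes from the thing itself.
- trace(camera, label): "pixels" (384x512 bool, what is visible of it) and "bbox" ([left, top, width, height] in pixels, round what is visible of it).
The state is a dict: "time_s": time; "qpos": joint angles; "qvel": joint speeds; "effort": joint torques, N m; "ee_pos": TCP position; "ee_rot": TCP orientation; "force": force on the tool from outside, world axes, zero at the start; "torque": the same for the moment, N m; "gripper_width": finger opening in mm; "gripper_force": force on a finger pad.
Only numpy, scipy, OpenCV 4.12 (cv2) and the standard library are available. Lean on these libraries where they do the work, as an engineer would, in place of code of your own. Each camera call takes 0.05 s, during which the arm holds its last target. There are 200 camera calls.

## Working session

There is one attempt and no reset: what is moved stays moved. The work goes in short steps, Python scripts to look and compute and a tool call to move; the robot and the scene stay as the last step left them, time stands still between calls to the robot, and variables do not carry over. Pictures are saved under pics/ and viewed, at most 10 in all, crops included, and the job is handed in when it is done.

Besides the shell and the picture viewer there is one more tool, called after "Request:" as a command line: name --argument value ..., lists and objects as JSON in quotes. send_rows: Moves the arm, as the interface text tells. Scaled input: -1 to 1 covers 0.5 m each way for a shift and 0.5 rad each way for a turn. Its arguments: {"type":"object","properties":{"deltas":{"type":"array","items":{"type":"array"}},"grip":{"type":"number"},"grip_force":{"type":"number"}},"required":["deltas"]}

```bash
mkdir -p pics; python3 - <<'E'
from workcell import *
import cv2,numpy as np
for c in ("scene","top"):
    f=grab_frame(c); cv2.imwrite(f"pics/{c}0.png",cv2.resize(f[:,:,::-1],(800,600),interpolation=cv2.INTER_CUBIC))
    k=calibration(c); print(c,np.round(k["mtx"],1).tolist(),np.round(k["R"],3).tolist(),np.round(k["t"],1).tolist())
    for l in ["stray_short","stray_long","row_short","row_long","short_a","long_a","tray","oily","tongs","tape","carton","driver"]:
        print(l,[(round(float(d["p"]),2),[int(v) for v in d["bbox"]]) for d in trace(c,l)])
print(state())
E
```

```text
scene [[490.0, 0.0, 249.6], [0.0, 490.0, 188.1], [0.0, 0.0, 1.0]] [[0.036, 0.999, 0.0], [0.714, -0.026, -0.7], [-0.699, 0.025, -0.714]] [2.4, -402.2, 1528.6]
stray_short [(0.43, [194, 160, 12, 9])]
stray_long [(0.49, [246, 146, 15, 19])]
row_short [(0.88, [375, 148, 36, 55])]
row_long [(0.94, [317, 131, 32, 54]), (0.66, [333, 158, 13, 21]), (0.65, [193, 159, 13, 12])]
short_a [(0.54, [389, 183, 16, 13]), (0.48, [387, 165, 13, 14])]
long_a [(0.73, [334, 161, 13, 17]), (0.49, [324, 141, 17, 20])]
tray [(0.97, [229, 181, 104, 65]), (0.43, [73, 144, 94, 58])]
oily [(0.63, [197, 211, 12, 18]), (0.55, [360, 190, 18, 17])]
tongs [(0.87, [75, 137, 87, 67])]
tape [(0.75, [137, 226, 33, 30]), (0.53, [388, 165, 11, 11])]
carton [(0.66, [343, 212, 56, 44])]
driver [(0.75, [216, 257, 102, 22]), (0.53, [245, 145, 18, 21]), (0.35, [335, 158, 12, 19]), (0.22, [97, 145, 64, 60]), (0.22, [348, 214, 51, 38]), (0.21, [313, 134, 38, 53])]
top [[413.2, 0.0, 256.5], [0.0, 413.2, 192.0], [0.0, 0.0, 1.0]] [[0.02, -1.0, -0.018], [-0.991, -0.018, -0.132], [0.131, 0.021, -0.991]] [-27.4, 560.8, 1126.2]
stray_sh
[... 466 characters left out ...]
, [331, 180, 64, 72])]
{'time_s': 1.3, 'qpos': array([-7.64341834e+01,  1.83099414e+01,  8.96390441e+01,  7.13460329e-04,
        7.20445939e+01, -1.14709780e+00]), 'qvel': array([-0.01050219,  0.01873645,  0.01929459,  0.02356696,  0.00449532,
        0.04032861]), 'effort': array([-7.87058525e-04, -4.12361097e+01, -2.32225549e+01,  7.25959637e-02,
        3.75071971e-02,  6.93272426e-06]), 'ee_pos': array([ 146.03114971, -556.15627939,  227.99527805]), 'ee_rot': array([ 1.79993567e+02, -5.50065860e-04,  1.47126946e+01]), 'force': array([-0.20246908,  0.18483813,  0.35821778]), 'torque': array([-0.01190754,  0.00195479,  0.02442921]), 'gripper_force': 0.0, 'gripper_width': 91.3444613659275}
```

View pictures.

View pics/scene0.png

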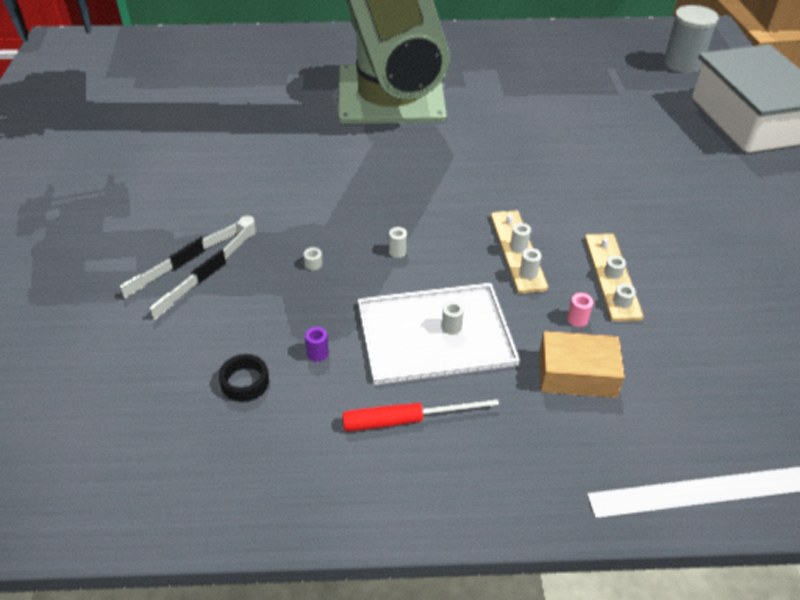

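View pics/top0.png

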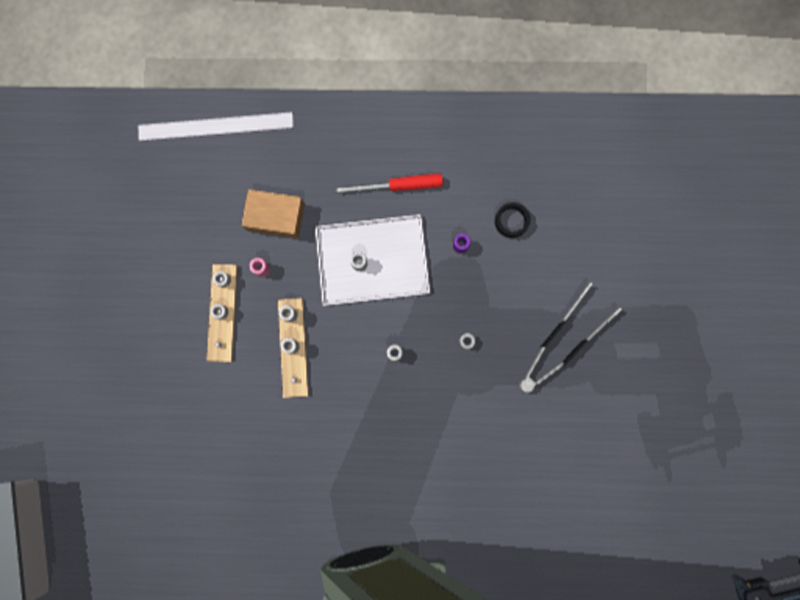

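Scene view (800x600): tongs at (190,265), short stray (313,258), long stray (398,242), long row (520,250), short row (612,275) with free pins toward the robot, oily bush (452,318) in the tray; purple (317,343) and pink (580,310) decoys. The top view agrees. Next I fit the models to both views.

```bash
cat > vis.py <<'E'
import numpy as np, cv2
from scipy.optimize import minimize
from workcell import *
K={c:calibration(c) for c in("scene","top")}
def proj(c,X):
    k=K[c]; P=(np.atleast_2d(X)@np.array(k["R"]).T+k["t"])@np.array(k["mtx"]).T
    return P[:,:2]/P[:,2:]
def back(c,uv,z):
    k=K[c];R=np.array(k["R"]);C=-R.T@k["t"]
    d=R.T@np.linalg.inv(k["mtx"])@[uv[0],uv[1],1]
    return C+d*(z-C[2])/d[2]
a=np.linspace(0,2*np.pi,40)
def cyl(x,y,z,r,h): return np.vstack([np.c_[x+r*np.cos(a),y+r*np.sin(a),0*a+q] for q in(z,z+h)])
def box(x,y,z,l,w,h): return np.array([[x+i*l/2,y+j*w/2,z+k*h] for i in(-1,1) for j in(-1,1) for k in(0,1)])
S=6
def place(P,p):
    c,s=np.cos(p[3]),np.sin(p[3]); return P@np.array([[c,s,0],[-s,c,0],[0,0,1]])+p[:3]
def render(c,parts,p,roi):
    m=np.zeros((roi[3]*S,roi[2]*S),np.uint8)
    for P in parts:
        q=(proj(c,place(P,p))-roi[:2]+.5)*S-.5
        cv2.fillConvexPoly(m,np.round(cv2.convexHull(q.astype(np.float32))*16).astype(np.int32),1,shift=4)
    return m
def bright(c,img,roi,thr):
    x,y,w,h=roi; g=img[y:y+h,x:x+w].max(2)
    return (cv2.resize(g,(w*S,h*S),interpolation=cv2.INTER_CUBIC)>thr).astype(np.uint8)
def fit(obs,parts,p0,free,step):
    """obs: {cam:(mask,roi)}; blurred XOR"""
    bl=lambda m:cv2.GaussianBlur(m.astype(np.float32),(0,0),3)
    T={c:bl(m) for c,(m,r) in obs.items()}; p0=np.array(p0,float)
    def full(v): p=p0.copy(); p[free]=v; return p
    f=lambda v:sum(((bl(render(c,parts,full(v),r))-T[c])**2).sum() for c,(m,r) in obs.items())
    v0=p0[free]; sim=np.vstack([v0]+[v0+np.eye(len(free))[i]*step[i] for i in range(len(free))])
    o=minimize(f,v0,method="Nelder-Mead",options=dict(initial_simplex=sim,xatol=.02,fatol=.1))
    return full(o.x),o.fun/sum(t.sum() for t in T.values())
E
cat > m1.py <<'E'
from vis import *
I={c:grab_frame(c) for c in K}
for c in I: np.save(f"{c}.npy",I[c])
row=lambda h:[box(0,0,0,180,46,10),cyl(0,0,10,14,h),cyl(60,0,10,14,h),cyl(-60,0,10,4.5,15)]
j=lambda s:box(98,s*33,2,36,4,24)
jobs={"stray_short":([cyl(0,0,0,14,24)],(313,258),12,0),"stray_long":([cyl(0,0,0,14,40)],(398,242),20,0),
 "row_long":(row(40),(520,251),10,-.05),"row_short":(row(24),(612,277),10,.05)}
tiles=[]
for n,(parts,uv,zc,yaw) in jobs.items():
    b=back("scene",np.array(uv)*.64,zc); big=n[0]=="r"; R=70 if not big else 110
    for f in ("s","t","b"):
        p0=[b[0],b[1],0,yaw]; obs={}
        for c in K:
            e=30 if not big else 110
            q=proj(c,box(b[0],b[1],0,2*e,2*e*(.55 if big else 1),45)); lo=np.floor(q.min(0)).astype(int); hi=np.ceil(q.max(0)).astype(int)
            roi=(*lo,*(hi-lo)); m=bright(c,I[c],roi,120)
            nl,lab,st,_=cv2.connectedComponentsWithStats(m)
            m=(lab==1+np.argmax(st[1:,4])).astype(np.uint8)
            obs[c]=(m,roi)
        o=obs if f=="b" else {k:v for k,v in obs.items() if k[0]==f}
        free=[0,1]+([2] if f=="b" else [])+([3] if big else [])
        st={0:6,1:6,2:4,3:.06}
        p,e=fit(o,parts,p0,free,[st[i] for i in free]); print(n,f,p.round(3),round(e,3),end=" ")
        if big: print("free pin",place(np.array([-60,0,10.]),p).round(1),end="")
        print()
    for c,(m,r) in obs.items():
        x,y,w,h=r; t=cv2.resize(I[c][y:y+h,x:x+w,::-1],(w*S,h*S),interpolation=cv2.INTER_CUBIC)
        cs,_=cv2.findContours(render(c,parts,p,r),cv2.RETR_EXTERNAL,cv2.CHAIN_APPROX_NONE); cv2.drawContours(t,cs,-1,(0,0,255),1)
        cs,_=cv2.findContours(m,cv2.RETR_EXTERNAL,cv2.CHAIN_APPROX_NONE); cv2.drawContours(t,cs,-1,(0,255,0),1)
        tiles.append(t)
def crop(c,x,y,w,h): return cv2.resize(I[c][y:y+h,x:x+w,::-1],(w*4,h*4),interpolation=cv2.INTER_CUBIC)
tiles+=[crop("scene",75,135,92,70),crop("top",328,175,75,80)]
W=np.zeros((600,800,3),np.uint8); x=y=hh=0
for t in tiles:
    h,w=t.shape[:2]
    if big and h>420: t=cv2.resize(t,None,fx=.6,fy=.6)
    t=cv2.resize(t,None,fx=.55,fy=.55,interpolation=cv2.INTER_AREA) if h>200 else t
    h,w=t.shape[:2]
    if x+w>800: x=0;y+=hh;hh=0
    if y+h>600: print("skip");continue
    W[y:y+h,x:x+w]=t; x+=w; hh=max(hh,h)
cv2.imwrite("pics/fit1.png",W)
E
python3 m1.py
```

```text
stray_short s [ 491.412 -137.963    0.       0.   ] 0.021 
stray_short t [ 492.421 -137.456    0.       0.   ] 0.314 
stray_short b [ 492.646 -137.682    0.902    0.   ] 0.097 
stray_long s [468.697  -5.874   0.      0.   ] 0.435 
stray_long t [468.346  -5.186   0.      0.   ] 0.238 
stray_long b [ 4.68388e+02 -5.45900e+00  9.00000e-02  0.00000e+00] 0.408 
row_long s [4.88601e+02 2.07071e+02 0.00000e+00 4.08000e-01] 0.718 free pin [433.5 183.3  10. ]
row_long t [4.74650e+02 1.82493e+02 0.00000e+00 1.02000e-01] 0.058 free pin [415.  176.4  10. ]
row_long b [4.74979e+02 1.82265e+02 2.85500e+00 1.15000e-01] 0.639 free pin [415.4 175.4  12.9]
row_short s [5.70440e+02 3.41864e+02 0.00000e+00 3.33000e-01] 0.757 free pin [513.7 322.3  10. ]
row_short t [ 5.36890e+02  3.17342e+02  0.00000e+00 -1.00000e-03] 0.056 free pin [476.9 317.4  10. ]
row_short b [5.36156e+02 3.14135e+02 1.09190e+01 8.00000e-03] 0.686 free pin [476.2 313.6  20.9]
```

View pics/fit1.png

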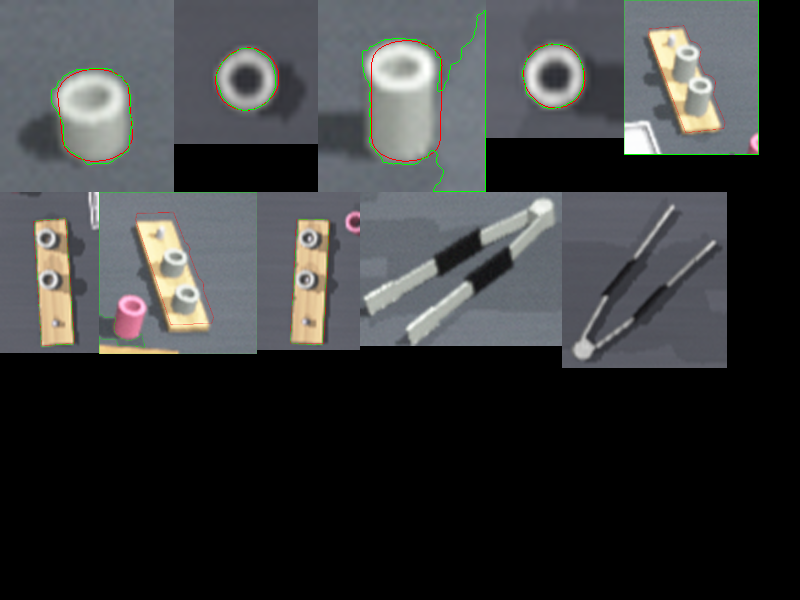

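Crops show the fits snug in the top view; in the scene view the bench was over threshold, so I raise that and add the tongs and oily bush.

```bash
cat > m2.py <<'E'
from vis import *
I={c:np.load(f"{c}.npy") for c in K}
row=lambda h:[box(0,0,0,180,46,10),cyl(0,0,10,14,h),cyl(60,0,10,14,h),cyl(-60,0,10,4.5,15)]
def bar(x0,y0,x1,y1,z0,z1,t=4):
    n=np.array([y0-y1,x1-x0])/np.hypot(x1-x0,y1-y0)*t/2
    return np.array([[x+s*n[0],y+s*n[1],z] for x,y in((x0,y0),(x1,y1)) for s in(-1,1) for z in(z0,z1)])
tg=[cyl(-95,0,0,9,28)]+[b for s in(-1,1) for b in(bar(-95,s*4,-31,s*19,4,24),bar(31,s*26,80,s*33,4,24),bar(80,s*33,116,s*33,2,26))]
tr=back("scene",(232,173),14)
jobs={"stray_short":([cyl(0,0,0,14,24)],(492,-138,0,0),30,30),"stray_long":([cyl(0,0,0,14,40)],(468,-5,0,0),30,30),
 "row_long":(row(40),(475,182,0,.1),105,38),"row_short":(row(24),(537,317,0,0),105,38),
 "tongs":(tg,(*back("scene",(121,169),10)[:2],0,-.65),130,120),"oily":([cyl(0,0,0,15,40)],(*back("scene",(289,205),24)[:2],4,0),40,40)}
tiles=[]
for n,(parts,p0,e1,e2) in jobs.items():
    obs={}; big=n[0] in"rt"
    for c in K:
        q=proj(c,box(p0[0],p0[1],0,2*e1,2*e2,45)); lo=np.maximum(np.floor(q.min(0)).astype(int),0); hi=np.ceil(q.max(0)).astype(int)
        roi=(*lo,*(hi-lo)); x,y,w,h=roi
        if n=="oily":
            D=trace(c,"oily"); s=proj(c,[[p0[0],p0[1],24]])[0]
            print(c,[(round(d["p"],2),np.round(np.array(d["bbox"])).tolist()) for d in D])
            D=[d for d in D if np.hypot(d["bbox"][0]+d["bbox"][2]/2-s[0],d["bbox"][1]+d["bbox"][3]/2-s[1])<12]
            if not D: continue
            m=cv2.resize(D[0]["pixels"][y:y+h,x:x+w].astype(np.float32),(w*S,h*S),interpolation=cv2.INTER_LINEAR)>.5
        else:
            m=bright(c,I[c],roi,150 if c=="scene" else 125)
            nl,lab,st,ce=cv2.connectedComponentsWithStats(m)
            big0=1+np.argmax(st[1:,4]); m=(lab==big0) if n!="tongs" else np.isin(lab,[i for i in range(1,nl) if st[i,4]>15*S])
            m=m.astype(np.uint8)
            if n!="tongs": cs,_=cv2.findContours(m,0,2); cv2.drawContours(m,cs,-1,1,-1)
        obs[c]=(m.astype(np.uint8),roi)
    for f in("s","t","b"):
        o=obs if f=="b" else {k:v for k,v in obs.items() if k[0]==f}
        if not o: continue
        free=[0,1]+([2] if f=="b" else [])+([3] if big else [])
        st={0:6,1:6,2:4,3:.06}
        p,e=fit(o,parts,p0,free,[st[i] for i in free]); print(n,f,p.round(3),round(e,3),end=" ")
        if n[0]=="r": print("free pin",place(np.array([-60,0,10.]),p).round(1),end="")
        print()
    for c,(m,r) in obs.items():
        x,y,w,h=r; t=cv2.resize(I[c][y:y+h,x:x+w,::-1],(w*S,h*S),interpolation=cv2.INTER_CUBIC)
        for M,col in((render(c,parts,p,r),(0,0,255)),(m,(0,255,0))):
            cs,_=cv2.findContours(M,0,1); cv2.drawContours(t,cs,-1,col,1)
        s=190/max(t.shape[:2]); tiles.append(cv2.copyMakeBorder(t2:=cv2.resize(t,None,fx=s,fy=s,interpolation=cv2.INTER_AREA),0,195-t2.shape[0],0,198-t2.shape[1],0))
tiles+=[0*tiles[0]]*(12-len(tiles))
cv2.imwrite("pics/fit2.png",np.vstack([np.hstack(tiles[i:i+4]) for i in(0,4,8)]))
E
python3 m2.py
```

```text
stray_short s [ 491.317 -138.376    0.       0.   ] 0.156 
stray_short t [ 492.622 -137.474    0.       0.   ] 0.024 
stray_short b [ 492.219 -137.873    1.14     0.   ] 0.109 
stray_long s [466.501  -6.922   0.      0.   ] 0.189 
stray_long t [468.423  -5.329   0.      0.   ] 0.006 
stray_long b [468.135  -6.176   0.801   0.   ] 0.135 
row_long s [4.74953e+02 1.81057e+02 0.00000e+00 1.00000e-01] 0.011 free pin [415.3 175.   10. ]
row_long t [4.74775e+02 1.82432e+02 0.00000e+00 1.01000e-01] 0.008 free pin [415.1 176.4  10. ]
row_long b [ 4.74133e+02  1.81947e+02 -1.22900e+00  9.60000e-02] 0.013 free pin [414.4 176.2   8.8]
row_short s [ 5.36807e+02  3.15217e+02  0.00000e+00 -3.00000e-03] 0.02 free pin [476.8 315.4  10. ]
row_short t [536.876 317.311   0.      0.   ] 0.017 free pin [476.9 317.3  10. ]
row_short b [ 5.36162e+02  3.16701e+02 -1.21400e+00 -3.00000e-03] 0.025 free pin [476.2 316.9   8.8]
tongs s [ 489.253 -312.03     0.      -0.716] 0.128 
tongs t [ 486.099 -307.875    0.      -0.717] 0.305 
tongs b [ 489.678 -310.827    0.95    -0.717] 0.181 
scene [(0.7, [281.0, 195.0, 17.0, 21.0]), (0.7, [361.0, 189.0, 16.0, 20.0]), (0.53, [245.0, 144.0, 16.0, 24.0]), (0.51, [195.0, 212.0, 16.0, 19.0])]
top [(0.55, [159.0, 166.0, 16.0, 10.0]), (0.51, [288.0, 149.0, 13.0, 13.0]), (0.26, [177.0, 189.0, 21.0, 72.0])]
oily s [636.656  60.694   4.      0.   ] 0.01 
oily b [637.253  60.462   4.628   0.   ] 0.01
```

View pics/fit2.png

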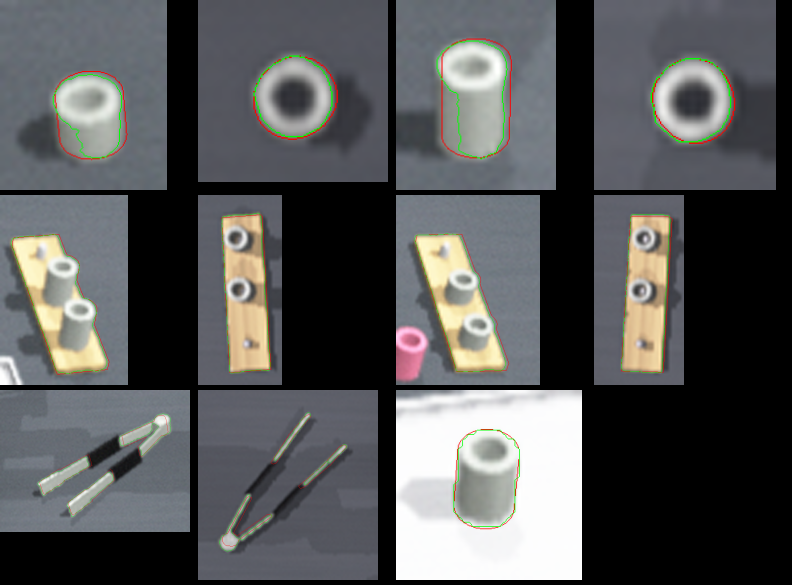

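Fits agree between views to 1–2 mm, and the heights match the text. Short stray (492,-138), long (468,-5.7), free pins (477,316) for short and (415,176) for long, oily (637,61), tongs (488,-310) at yaw -41°. I move now: turn to yaw 0, then go over the short stray.

Request:
send_rows --deltas '[[[0,0,0],[0,0,0.257]],[[0,0,0],[0,0,0.257]],[[0.058,-0.07,0],[0,0,0]],[[0.058,-0.07,0],[0,0,0]],[[0.058,-0.07,0],[0,0,0]],[[0.058,-0.07,0],[0,0,0]],[[0.058,-0.07,0],[0,0,0]],[[0.058,-0.07,0],[0,0,0]],[[0.058,-0.07,0],[0,0,0]],[[0.058,-0.07,0],[0,0,0]]]' --grip 0

```text
time_s: 2.5
ee_pos: [379.0, -274.7, 228.2]
ee_rot: [180.0, -0.0, -0.0]
force: [0.4, -0.2, -0.3]
gripper_width: 91.8
gripper_force: 0.0
```

Request:
send_rows --deltas '[[[0.057,-0.0692,0.03],[0,0,0]],[[0.057,-0.0692,0.03],[0,0,0]],[[0.057,-0.0692,0.03],[0,0,0]],[[0.057,-0.0692,0.03],[0,0,0]],[[0,0,0.06],[0,0,0]],[[0,0,0.06],[0,0,0]],[[0,0,0.06],[0,0,0]],[[0,0,0],[0,0,0]]]'

```text
time_s: 3.3
ee_pos: [489.3, -136.8, 74.7]
ee_rot: [-179.9, 0.5, 0.0]
force: [-0.4, 0.2, -0.2]
gripper_width: 91.3
gripper_force: 0.0
```

Request:
send_rows --deltas '[[[0,0,0.02],[0,0,0]],[[0,0,0.04],[0,0,0]],[[0,0,0.03],[0,0,0]],[[0,0,0.02],[0,0,0]],[[0,0,0],[0,0,0]],[[0,0,0],[0,0,0]],[[0,0,0],[0,0,0]]]'

```text
time_s: 4.0
ee_pos: [493.0, -138.1, 23.9]
ee_rot: [180.0, -0.1, -0.0]
force: [-0.2, -0.4, -0.9]
gripper_width: 91.3
gripper_force: 0.0
```

Request:
send_rows --deltas '[[[0,0,0.013],[0,0,0]],[[0,0,0],[0,0,0]]]'

```text
time_s: 4.2
ee_pos: [491.8, -137.8, 16.1]
ee_rot: [-180.0, 0.0, -0.0]
force: [0.1, -0.8, -0.8]
gripper_width: 91.1
gripper_force: 0.0
```

Request:
send_rows --deltas '[[[0,0,0],[0,0,0]],[[0,0,0],[0,0,0]],[[0,0,0],[0,0,0]],[[0,0,0],[0,0,0]],[[0,0,0],[0,0,0]],[[0,0,0],[0,0,0]]]' --grip 0.8 --grip_force 20

```text
time_s: 4.8
ee_pos: [492.1, -137.9, 16.5]
ee_rot: [180.0, -0.0, -0.0]
force: [0.2, 0.8, 0.0]
gripper_width: 46.4
gripper_force: 0.0
```

Request:
send_rows --deltas '[[[0,0,0],[0,0,0]],[[0,0,0],[0,0,0]],[[0,0,0],[0,0,0]],[[0,0,0],[0,0,0]],[[0,0,0],[0,0,0]]]'

```text
time_s: 5.3
ee_pos: [492.1, -137.9, 16.4]
ee_rot: [180.0, -0.0, -0.0]
force: [1.0, 0.2, 0.0]
gripper_width: 27.4
gripper_force: 20.0
```

Request:
send_rows --deltas '[[[0,0,-0.04],[0,0,0]],[[0,0,-0.06],[0,0,0]],[[0,-0.04,-0.06],[0,0,0]],[[-0.003,-0.078,0],[0,0,0]],[[-0.003,-0.078,0],[0,0,0]],[[-0.003,-0.078,0],[0,0,0]],[[-0.003,-0.078,0],[0,0,0]],[[-0.003,-0.078,0],[0,0,0]],[[-0.003,-0.078,0],[0,0,0]],[[-0.003,-0.078,0],[0,0,0]]]'

```text
time_s: 6.3
ee_pos: [481.3, 156.7, 96.4]
ee_rot: [180.0, -0.0, -0.0]
force: [0.4, 0.4, -0.7]
gripper_width: 27.8
gripper_force: 20.0
```

Request:
send_rows --deltas '[[[-0.003,-0.078,0],[0,0,0]],[[-0.003,-0.078,0],[0,0,0]],[[-0.003,-0.078,0],[0,0,0]],[[0,-0.06,0],[0,0,0]],[[0,-0.028,0],[0,0,0]],[[0,0,0.05],[0,0,0]],[[0,0,0.03],[0,0,0]],[[0,0,0],[0,0,0]],[[0,0,0],[0,0,0]]]'

```text
time_s: 7.2
ee_pos: [477.3, 315.6, 56.5]
ee_rot: [180.0, 0.0, -0.0]
force: [0.8, 0.4, -1.0]
gripper_width: 27.3
gripper_force: 20.0
```

```bash
cat > look.py <<'E'
from vis import *
import sys
c,x,y,w,h,n=sys.argv[1],*map(int,sys.argv[2:6]),sys.argv[6]
f=grab_frame(c); np.save(n+".npy",f)
s=min(800/w,600/h); cv2.imwrite(f"pics/{n}.png",cv2.resize(f[y:y+h,x:x+w,::-1],None,fx=s,fy=s,interpolation=cv2.INTER_CUBIC))
for a in sys.argv[7:]:
    p=proj(c,[float(v) for v in a.split(",")])[0]; print(a,"->",((p-[x,y]+.5)*s).round(1))
E
python3 look.py scene 350 110 80 60 l1 477.3,315.6,40.1 477.3,315.6,64.1 477,316.4,25 477,316.4,10
```

```text
477.3,315.6,40.1 -> [398.8 378.9]
477.3,315.6,64.1 -> [419.5 301.7]
477,316.4,25 -> [389.  425.4]
477,316.4,10 -> [376.6 471.7]
```

View pics/l1.png

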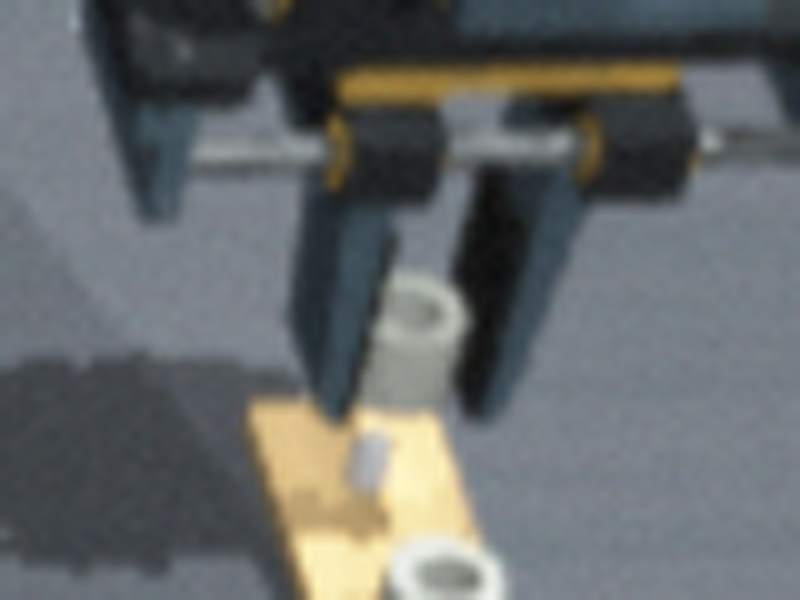

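The held short bush sits where the arm reports it (about (422,310) in the crop), but the pin appears about 12 px (1.2 camera pixels) from where I predicted. I'll measure the pins directly by low saturation on the wood.

```bash
cat > pin.py <<'E'
from vis import *
for n,g in {"short":(476.8,316.4),"long":(415.2,175.7)}.items():
    for c in K:
        I=np.load(c+".npy"); u0=proj(c,[*g,17.5])[0]; x,y=np.round(u0).astype(int)-8
        t=cv2.resize(I[y:y+17,x:x+17],None,fx=S,fy=S,interpolation=cv2.INTER_CUBIC).astype(float)
        d=t[...,0]-t[...,2]   # wood strongly R>B, pin grey
        v=t.max(2); m=((d<25)&(v>135)).astype(np.uint8)
        nl,lab,st,ce=cv2.connectedComponentsWithStats(m)
        for i in range(1,nl):
            if st[i,4]<60 or st[i,0]==0 or st[i,1]==0 or st[i,0]+st[i,2]>=17*S or st[i,1]+st[i,3]>=17*S: continue
            u=(ce[i]+.5)/S-.5+[x,y]; print(n,c,"pred",u0.round(2),"seen",u.round(2),"size",st[i,2]/S,st[i,3]/S,"back z20",back(c,u,20).round(1)[:2],"back17",back(c,u,17.5).round(1)[:2])
# check neighbours: bore/top-rim of row bushes by own silhouettes in top
E
python3 pin.py
```

```text
short scene pred [387.76 154.31] seen [386.75 155.22] size 4.166666666666667 6.333333333333333 back z20 [482.8 312. ] back17 [480.  313.2]
short top pred [139.19 220.17] seen [138.75 220.03] size 2.5 2.8333333333333335 back z20 [477.  316.9] back17 [477.2 317.7]
long scene pred [326.42 139.31] seen [325.69 140.03] size 3.8333333333333335 6.166666666666667 back z20 [420.9 172.7] back17 [417.9 173.4]
long top pred [187.45 242.93] seen [187.34 242.78] size 2.8333333333333335 3.1666666666666665 back z20 [415.6 175.6] back17 [415.6 176. ]
```

Request:
send_rows --deltas '[[[0,0.002,0],[0,0,0]],[[0,0,0.02],[0,0,0]],[[0,0,0.01],[0,0,0]],[[0,0,0.01],[0,0,0]],[[0,0,0],[0,0,0]],[[0,0,0],[0,0,0]]]'

```text
time_s: 7.85
ee_pos: [477.2, 315.2, 36.2]
ee_rot: [180.0, 0.0, -0.0]
force: [-0.3, 1.3, 0.2]
gripper_width: 27.4
gripper_force: 20.0
```

Request:
send_rows --deltas '[[[0,0,0.01],[0,0,0]],[[0,0,0.005],[0,0,0]],[[0,0,0.004],[0,0,0]],[[0,0,0],[0,0,0]],[[0,0,0],[0,0,0]]]'

```text
time_s: 8.35
ee_pos: [477.2, 315.1, 26.9]
ee_rot: [180.0, 0.0, -0.0]
force: [-0.8, 0.8, -0.9]
gripper_width: 27.5
gripper_force: 20.0
```

Request:
send_rows --deltas '[[[0,0,0],[0,0,0]],[[0,0,0],[0,0,0]],[[0,0,0],[0,0,0]],[[0,0,0],[0,0,0]],[[0,0,-0.04],[0,0,0]],[[0,0,-0.06],[0,0,0]],[[0,0,-0.06],[0,0,0]]]' --grip 0.3

```text
time_s: 9.05
ee_pos: [476.9, 315.0, 107.4]
ee_rot: [180.0, 0.1, -0.0]
force: [0.6, 0.0, 0.2]
gripper_width: 63.8
gripper_force: 0.0
```

Request:
send_rows --deltas '[[[-0.002,0.08,0],[0,0,0]],[[-0.002,0.08,0],[0,0,0]],[[-0.002,0.08,0],[0,0,0]],[[-0.002,0.08,0],[0,0,0]],[[-0.002,0.08,0],[0,0,0]],[[-0.002,0.08,0],[0,0,0]],[[-0.002,0.08,0],[0,0,0]],[[-0.003,0.06,0],[0,0,0]],[[0,0.022,0.04],[0,0,0]],[[0,0,0.02],[0,0,0]]]'

```text
time_s: 10.05
ee_pos: [468.0, -7.2, 76.2]
ee_rot: [180.0, 0.1, -0.2]
force: [-0.0, 0.4, -0.2]
gripper_width: 63.7
gripper_force: 0.0
```

Request:
send_rows --deltas '[[[0,0,0],[0,0,0]],[[0,0,0.05],[0,0,0]],[[0,0,0.04],[0,0,0]],[[0,0,0.02],[0,0,0]],[[0,0,0],[0,0,0]],[[0,0,0],[0,0,0]]]'

```text
time_s: 10.65
ee_pos: [469.3, -5.3, 22.5]
ee_rot: [180.0, -0.1, 0.0]
force: [-0.1, -0.3, 0.5]
gripper_width: 63.8
gripper_force: 0.0
```

```bash
python3 look.py scene 370 140 56 42 l2 477,315,10
```

```text
477,315,10 -> [244.1 245.5]
```

View pics/l2.png

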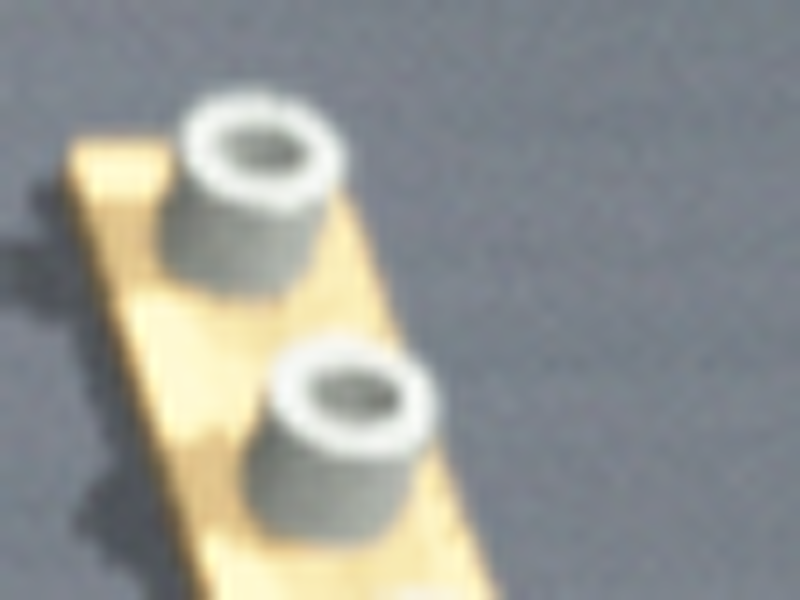

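The short bush (top rim at crop (263,148)) stands level beside its neighbour at (355,395), so it is seated. Next I grip the long one.

Request:
send_rows --deltas '[[[0,0,0],[0,0,0]],[[0,0,0],[0,0,0]],[[0,0,0],[0,0,0]],[[0,0,0],[0,0,0]],[[0,0,0],[0,0,0]],[[0,0,0],[0,0,0]],[[0,0,0],[0,0,0]]]' --grip 0.8 --grip_force 20

```text
time_s: 11.4
ee_pos: [468.7, -5.9, 22.1]
ee_rot: [180.0, -0.0, -0.0]
force: [-0.5, -0.4, 2.2]
gripper_width: 28.3
gripper_force: 20.0
```

Request:
send_rows --deltas '[[[0,0,-0.04],[0,0,0]],[[0,0,-0.04],[0,0,0]],[[0,0,-0.04],[0,0,0]],[[-0.0215,-0.072,0],[0,0,0]],[[-0.0215,-0.072,0],[0,0,0]],[[-0.0215,-0.072,0],[0,0,0]],[[-0.0215,-0.072,0],[0,0,0]],[[-0.021,-0.072,0],[0,0,0]],[[0,0,0],[0,0,0]],[[0,0,0.03],[0,0,0]]]'

```text
time_s: 12.4
ee_pos: [416.2, 175.5, 67.9]
ee_rot: [-179.9, -0.2, 0.1]
force: [-0.2, 0.2, -0.8]
gripper_width: 27.7
gripper_force: 20.0
```

Request:
send_rows --deltas '[[[0,0,0.02],[0,0,0]],[[0,0,0.01],[0,0,0]],[[0,0,0],[0,0,0]],[[0,0,0],[0,0,0]]]'

```text
time_s: 12.8
ee_pos: [415.5, 173.8, 52.0]
ee_rot: [180.0, -0.0, -0.1]
force: [0.6, -0.5, -0.5]
gripper_width: 27.7
gripper_force: 20.0
```

```bash
python3 look.py scene 290 100 80 60 l3 415.2,174.6,30 415.2,174.6,70 415.2,174.6,25
```

```text
415.2,174.6,30 -> [370.5 359.6]
415.2,174.6,70 -> [388.9 231.9]
415.2,174.6,25 -> [368.2 375.1]
```

View pics/l3.png

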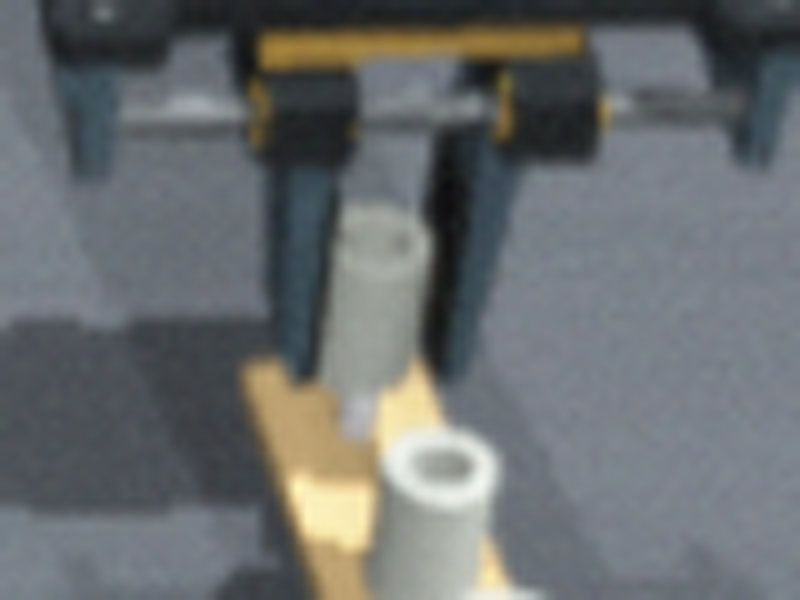

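Crop: long bush bottom centre is about (367,360), pin just below at (358,420), aligned to about 1 mm. I nudge +1 mm in x and lower.

Request:
send_rows --deltas '[[[0.002,0.001,0],[0,0,0]],[[0,0,0.01],[0,0,0]],[[0,0,0.01],[0,0,0]],[[0,0,0],[0,0,0]],[[0,0,0],[0,0,0]]]'

```text
time_s: 13.35
ee_pos: [416.0, 173.6, 41.7]
ee_rot: [180.0, 0.0, -0.0]
force: [-0.3, -0.1, -1.2]
gripper_width: 28.0
gripper_force: 20.0
```

Request:
send_rows --deltas '[[[0,0,0.01],[0,0,0]],[[0,0,0.005],[0,0,0]],[[0,0,0.004],[0,0,0]],[[0,0,0],[0,0,0]],[[0,0,0],[0,0,0]]]'

```text
time_s: 13.85
ee_pos: [416.2, 173.7, 32.4]
ee_rot: [180.0, 0.0, -0.0]
force: [0.1, -0.0, -0.9]
gripper_width: 27.9
gripper_force: 20.0
```

Request:
send_rows --deltas '[[[0,0,0],[0,0,0]],[[0,0,0],[0,0,0]],[[0,0,0],[0,0,0]],[[0,0,0],[0,0,0]],[[0,0,-0.04],[0,0,0]],[[0,0,-0.06],[0,0,0]],[[0,0,-0.06],[0,0,0]]]' --grip 0.3

```text
time_s: 14.55
ee_pos: [415.8, 173.5, 113.1]
ee_rot: [180.0, 0.1, -0.0]
force: [0.3, 0.6, 0.1]
gripper_width: 63.7
gripper_force: 0.0
```

Request:
send_rows --deltas '[[[0.0112,0.05,0],[0,0,0]],[[0.0112,0.08,0],[0,0,0]],[[0.0112,0.08,0],[0,0,0]],[[0.0112,0.08,0],[0,0,0]],[[0.0112,0.08,0],[0,0,0]],[[0.0112,0.08,0],[0,0,0]],[[0.0112,0.08,0],[0,0,0]],[[0.0112,0.08,0],[0,0,0]],[[0.0112,0.08,0],[0,0,0]],[[0.0112,0.08,0],[0,0,0]]]' --grip 0

```text
time_s: 15.55
ee_pos: [472.0, -213.0, 112.5]
ee_rot: [-180.0, -0.0, -0.0]
force: [-0.2, 0.7, 0.1]
gripper_width: 91.4
gripper_force: 0.0
```

Request:
send_rows --deltas '[[[0.0112,0.08,0],[0,0,0]],[[0.0112,0.08,0],[0,0,0]],[[0.0112,0.04,0],[0,0,0]],[[0,0,0],[0,0,0.287]],[[0,0,0],[0,0,0.287]],[[0,0,0],[0,0,0.287]],[[0,0,0],[0,0,0.287]],[[0,0,0],[0,0,0.285]],[[0,0,0.04],[0,0,0]],[[0,0,0],[0,0,0]]]'

```text
time_s: 16.55
ee_pos: [487.4, -310.3, 90.4]
ee_rot: [180.0, 0.3, -41.1]
force: [-0.3, -0.7, -1.3]
gripper_width: 91.7
gripper_force: 0.0
```

Request:
send_rows --deltas '[[[0,0,0.02],[0,0,0]],[[0,0,0],[0,0,0]],[[0,0,0],[0,0,0]]]'

```text
time_s: 16.85
ee_pos: [489.0, -311.4, 82.6]
ee_rot: [180.0, -0.0, -41.1]
force: [0.2, 0.2, -0.0]
gripper_width: 91.2
gripper_force: 0.0
```

Request:
send_rows --deltas '[[[0,0,0.04],[0,0,0]],[[0,0,0.04],[0,0,0]],[[0,0,0.03],[0,0,0]],[[0,0,0.015],[0,0,0]],[[0,0,0.006],[0,0,0]],[[0,0,0],[0,0,0]],[[0,0,0],[0,0,0]]]'

```text
time_s: 17.55
ee_pos: [489.5, -311.7, 17.8]
ee_rot: [-180.0, -0.1, -41.1]
force: [0.0, -1.0, -0.6]
gripper_width: 91.1
gripper_force: 0.0
```

```bash
cat > chk.py <<'E'
from vis import *
I={c:grab_frame(c) for c in K}
row=lambda h:[box(0,0,0,180,46,10),cyl(0,0,10,14,h),cyl(60,0,10,14,h),cyl(-60,0,10,14,h)]
T=[]
for n,h,p0 in(("long",40,(474.9,181.8,0,.1)),("short",24,(536.8,316.2,0,0))):
    for c in K:
        q=proj(c,box(p0[0],p0[1],0,210,76,45)); lo=np.floor(q.min(0)).astype(int); hi=np.ceil(q.max(0)).astype(int); r=(*lo,*(hi-lo))
        m=bright(c,I[c],r,150 if c=="scene" else 125); _,lab,st,_=cv2.connectedComponentsWithStats(m)
        m=(lab==1+np.argmax(st[1:,4])).astype(np.uint8); cs,_=cv2.findContours(m,0,2); cv2.drawContours(m,cs,-1,1,-1)
        p,e=fit({c:(m,r)},row(h),p0,[0,1,3],[5,5,.05]); print(n,c,p.round(3),round(e,3))
        x,y,w,hh=r; T.append(cv2.resize(I[c][y:y+hh,x:x+w,::-1],(266,330),interpolation=cv2.INTER_CUBIC) if 0 else cv2.copyMakeBorder(t:=cv2.resize(I[c][y:y+hh,x:x+w,::-1],None,fx=3.5,fy=3.5,interpolation=cv2.INTER_CUBIC),0,300-t.shape[0],0,260-t.shape[1],0))
cv2.imwrite("pics/rows.png",np.vstack([np.hstack(T[:2]),np.hstack(T[2:])]))
E
python3 chk.py
```

```text
long scene [4.74371e+02 1.80713e+02 0.00000e+00 1.02000e-01] 0.03
long top [4.74870e+02 1.82486e+02 0.00000e+00 1.00000e-01] 0.008
short scene [ 5.36829e+02  3.15282e+02  0.00000e+00 -2.00000e-03] 0.014
short top [ 5.36905e+02  3.17393e+02  0.00000e+00 -3.00000e-03] 0.017
```

View pics/rows.png

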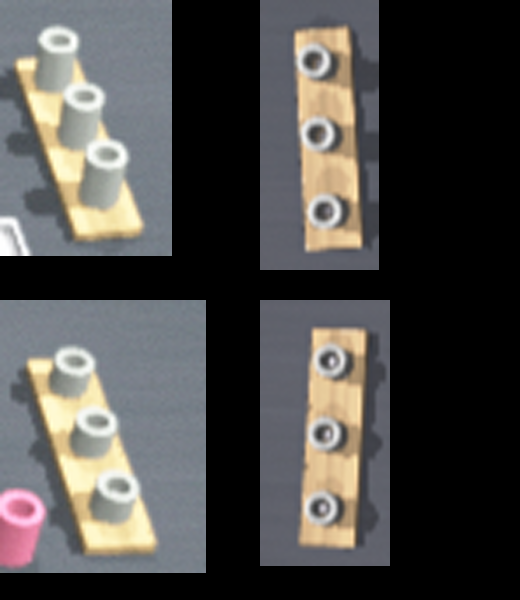

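Both rows now carry three upright, level bushes (crops at left). Next I grip the tongs at 48 mm.

Request:
send_rows --deltas '[[[0,0,0],[0,0,0]],[[0,0,0],[0,0,0]],[[0,0,0],[0,0,0]],[[0,0,0],[0,0,0]],[[0,0,0],[0,0,0]],[[0,0,0],[0,0,0]],[[0,0,0],[0,0,0]],[[0,0,0],[0,0,0]]]' --grip 0.474 --grip_force 30

```text
time_s: 18.45
ee_pos: [489.0, -311.3, 17.0]
ee_rot: [-180.0, -0.0, -41.1]
force: [-0.9, 0.4, 1.2]
gripper_width: 48.1
gripper_force: 9.4
```

Request:
send_rows --deltas '[[[0,0,-0.02],[0,0,0]],[[0,0,-0.04],[0,0,0]],[[0,0,-0.05],[0,0,0]],[[0,0,-0.05],[0,0,0]],[[0,0,-0.04],[0,0,0]],[[0,0,0],[0,0,-0.2]],[[0,0,0],[0,0,-0.25]],[[0,0,0],[0,0,-0.25]],[[0,0,0],[0,0,-0.25]],[[0,0,0],[0,0,-0.25]]]'

```text
time_s: 19.45
ee_pos: [488.7, -311.3, 117.5]
ee_rot: [180.0, -0.0, -6.4]
force: [-0.2, 0.3, -1.0]
gripper_width: 47.9
gripper_force: 9.1
```

Request:
send_rows --deltas '[[[0,0,0],[0,0,-0.233]],[[0,0,0],[0,0,0]],[[0,0,0],[0,0,0]],[[0,0,0],[0,0,0]]]'

```text
time_s: 19.85
ee_pos: [488.9, -311.3, 117.2]
ee_rot: [180.0, -0.0, -0.1]
force: [-0.3, 0.4, -0.6]
gripper_width: 48.3
gripper_force: 9.1
```

Request:
send_rows --deltas '[[[0.0096,-0.03,0],[0,0,0]],[[0.0096,-0.06,0],[0,0,0]],[[0.0096,-0.08,0],[0,0,0]],[[0.0096,-0.085,0],[0,0,0]],[[0.0096,-0.085,0],[0,0,0]],[[0.0096,-0.085,0],[0,0,0]],[[0.0096,-0.085,0],[0,0,0]],[[0.0096,-0.085,0],[0,0,0]],[[0.0096,-0.08,0],[0,0,0]],[[0.0096,-0.07,0],[0,0,0]]]'

```text
time_s: 20.85
ee_pos: [536.5, 64.2, 117.1]
ee_rot: [-180.0, 0.0, 0.0]
force: [-0.2, -0.7, -1.0]
gripper_width: 47.8
gripper_force: 9.1
```

Request:
send_rows --deltas '[[[0,0,0.03],[0,0,0]],[[0,0,0.03],[0,0,0]],[[0,0,0],[0,0,0]],[[0,0,0],[0,0,0]],[[0,0,0],[0,0,0]]]'

```text
time_s: 21.35
ee_pos: [537.5, 61.3, 87.7]
ee_rot: [-180.0, -0.1, -0.0]
force: [-0.3, -0.7, -2.0]
gripper_width: 48.3
gripper_force: 9.1
```

```bash
python3 look.py scene 230 140 120 90 l4 636.8,61,44 653,92,70 653,30,70
```

```text
636.8,61,44 -> [401.2 386.3]
653,92,70 -> [509.4 364.3]
653,30,70 -> [312.1 369.4]
```

View pics/l4.png

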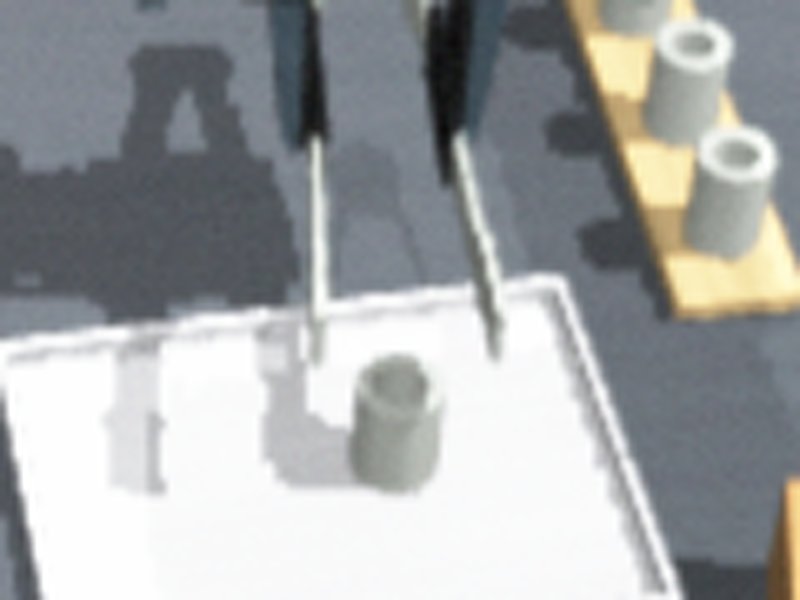

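Jaw tips at (318,362) and (495,358) straddle the oily bush (rim centre (398,382)): centred within about 1 mm and level. I lower straight down.

Request:
send_rows --deltas '[[[0,0,0.02],[0,0,0]],[[0,0,0.03],[0,0,0]],[[0,0,0.03],[0,0,0]],[[0,0,0.02],[0,0,0]],[[0,0,0.006],[0,0,0]],[[0,0,0],[0,0,0]],[[0,0,0],[0,0,0]],[[0,0,0],[0,0,0]]]'

```text
time_s: 22.2
ee_pos: [537.5, 61.2, 34.6]
ee_rot: [-180.0, -0.1, -0.0]
force: [0.6, 0.2, -0.9]
gripper_width: 48.1
gripper_force: 9.1
```

Request:
send_rows --deltas '[[[0,0,0],[0,0,0]],[[0,0,0],[0,0,0]],[[0,0,0],[0,0,0]],[[0,0,0],[0,0,0]],[[0,0,0],[0,0,0]],[[0,0,0],[0,0,0]]]' --grip 0.65 --grip_force 30

```text
time_s: 22.8
ee_pos: [537.2, 61.2, 34.0]
ee_rot: [180.0, -0.0, -0.0]
force: [1.2, -1.0, 0.1]
gripper_width: 38.3
gripper_force: 30.0
```

Width 38.3 mm means the bush is in the jaws. I lift 130 mm.

Request:
send_rows --deltas '[[[0,0,-0.01],[0,0,0]],[[0,0,-0.02],[0,0,0]],[[0,0,-0.03],[0,0,0]],[[0,0,-0.035],[0,0,0]],[[0,0,-0.035],[0,0,0]],[[0,0,-0.035],[0,0,0]],[[0,0,-0.035],[0,0,0]],[[0,0,-0.03],[0,0,0]],[[0,0,-0.02],[0,0,0]],[[0,0,-0.01],[0,0,0]]]'

```text
time_s: 23.8
ee_pos: [537.2, 61.2, 165.2]
ee_rot: [-180.0, -0.1, -0.0]
force: [-0.5, 0.4, -1.0]
gripper_width: 38.5
gripper_force: 30.0
```

Request:
send_rows --deltas '[[[0,0,0],[0,0,0]],[[0,0,0],[0,0,0]],[[0,0,0],[0,0,0]],[[0,0,0],[0,0,0]],[[0,0,0],[0,0,0]],[[0,0,0],[0,0,0]],[[0,0,0],[0,0,0]],[[0,0,0],[0,0,0]]]'

```text
time_s: 24.6
ee_pos: [536.9, 61.1, 163.9]
ee_rot: [180.0, 0.0, -0.0]
force: [0.4, -0.6, -2.2]
gripper_width: 38.7
gripper_force: 30.0
```

```bash
python3 look.py scene 210 100 160 120 l5 637,61,134 637,61,174
```

```text
637,61,134 -> [414. 337.]
637,61,174 -> [420.3 262.4]
```

View pics/l5.png

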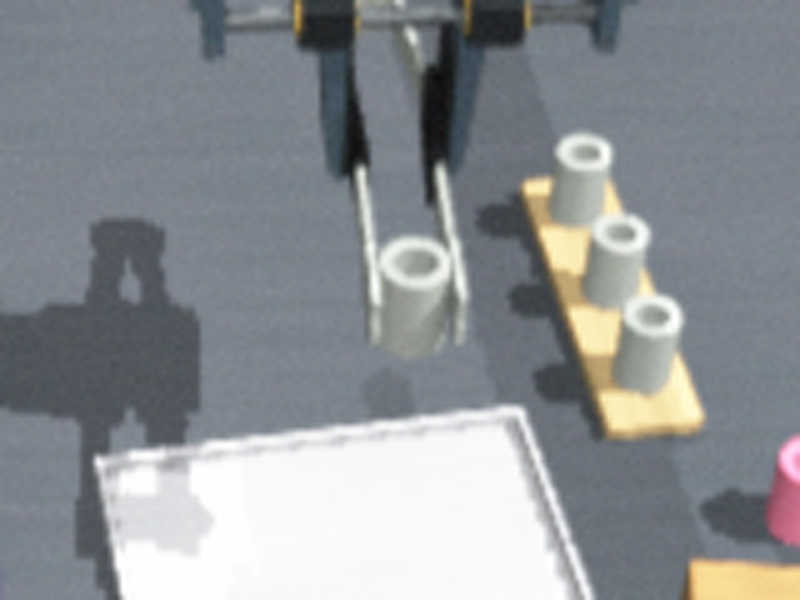

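The oily bush hangs upright between the jaws: rim at (415,262), base near (412,337). That matches the prediction for an underside about 130 mm up, and the tray is empty. I'm handing in.

```bash
python3 -c "
from workcell import *
s=state();print(s['ee_pos'],s['gripper_width'],s['gripper_force']);print(job_done())"
```

```text
[536.99267886  61.15352067 163.9441044 ] 38.09712616285719 29.95408684015274
the job is handed in; nothing more can be done
None
```

Job handed in at about 25 s: both stray bushes are seated on their own rows' free pins, and the oily bush is held still in the tongs with its underside about 130 mm above the bench.

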